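# Shut the rice cooker and seat its steam cap

### The arm

A 6-joint arm with a two-finger parallel gripper is mounted at the origin on the work surface. World frame = base frame: x ahead of the robot, y to its left, z up, the work surface at z = 0. Lengths are in m, angles in rad, forces in N, time in s.
With the tool pointing down it reaches from about 0.3 to 0.85 m from the base axis. Payload 4.2 kg.
Tool frame: the origin (TCP) lies where the fingers leave the gripper's body, on its centre line; the fingertips stand 78 mm ahead of it and the grasp point (between the pads) lies tcp_to_grasp ahead of it (tcp_to_grasp is the distance from the TCP to the grasp point, in m); x points along the fingers, y is the direction in which the jaws open and shut, and the axes are right-handed (so a half turn about x gives the same grasp; the last joint's range is limited). The gripper opens to 91 mm and grips with 3 to 60 N. Pads are 32 mm wide; open, the fingers measure 118 mm over their backs; the gripper's body (76 mm by 178 mm) begins 60 mm behind the grasp point.
Start: joints at [-1.138, 0.32, 1.565, -0, 1.257, -0.02], TCP at [0.252, -0.517, 0.292] pointing down, gripper open.
Joint ranges: [-3.11, 3.11], [-0.84, 2.01], [0.21, 2.61], [-1.34, 4.49], [0.05, 2.63], [-2.56, 2.56]. Speed limits (rad/s): [2.57, 2.57, 3.14, 3.14, 3.14, 3.14].

### API

Orientations are given as a unit quaternion [x, y, z, w].
In Python, from rig import sense, snapshot, calibration, finish_job, look_for, pinpoint, tcp_to_grasp gives the robot as it stands. The module is installed in compiled form; this text tells all that it offers.
- The arm moves only by the tool arm_command, never from a script. Its argument "steps" is a list of rows, each a list of 3 entries, a list of its own where there are three numbers: the turn, a rotation vector about the tool's x, y, z in rad, then the shift along the tool's x, y, z in mm, then the closure in counts, from 0 (fully open) to 255 (shut). In form: [[[wx, wy, wz], [tx, ty, tz], fingers], ...]. A call has 1 to 5 rows; each row is the pose to reach, as a shift and turn from the pose commanded when the call began, along the tool's axes at that moment; what a row does not reach only later rows make up. A row lasts 1/10 s, in which the tool goes at most 50 mm and 8.59 degrees, less where a joint would pass 70% of its speed; a pose out of reach is approached as far as the arm can. A call with a gripper value outside its range is refused whole. The fingers move at their own pace and stop on an object; "force" is the grip in N (left out, the last holds). Time passes only in rows, so rows that repeat a pose let the fingers close. It gives the time, the measured TCP pose, the force and the opening at its end, in the units of the state.
- sense(): the state, without advancing time (a new reading comes with each control period).
- snapshot(name): name is "scene" or "side" or "wrist"; returns the picture (480x640x3 uint8, red, green, blue); there is no depth.
- calibration(name): a dict with "fov_y" (degrees; the focal length in pixels is half the picture's height over the tangent of half this angle, whatever the lens; pixels are square), "cx", "cy" (the principal point, pixels), "extrinsics" (4x4, takes a point from camera to world coordinates). Camera axes: x right, y up, looking along -z (the intrinsics and any distortion apply to the point x, -y, -z); pixel columns grow to the right and rows downward; lengths in m; the calibration is good to about 2 mm. A picture is of the moment at which its call begins: read the wrist's pose just before it. calibration takes no time and is no camera call; for the wrist camera it gives the pose at the moment of the call.
- finish_job(): hands the job in, once; it reports no verdict.
Trained networks look in the newest picture that a camera, given by its name, has taken for a name from the list of things; names that differ only in an ending like _2 or _b are one class to them, and where a whole thing is asked for, a point or a joint stands for the part that bears it (a point fixed in the world has none). Each returns a list of dicts, best first, with "score" (0 to 1); they miss things now and then, are a little off and sometimes report something else, mostly with a low value. They report only what shows in the picture. A call takes as long as a camera call.
- look_for(camera, query): "at" ([x, y, z] in m, in world coordinates, good to about 4 mm: the middle of the surface that is visible of it).
- pinpoint(camera, query): "at" ([x, y, z] in m, in world coordinates, good to about 4 mm: a listed point, or the origin of a listed thing).
The state is a dict: "time": time; "qpos": joint angles; "qvel": joint speeds; "joint_torque": joint torques, N m; "position": TCP position; "eef_rot": TCP orientation; "force": force on the tool from outside, world axes, zero at the start; "torque": the same for the moment, N m; "grip_width": finger opening in m.
Only numpy, scipy, OpenCV 4.12 (cv2) and the standard library are available. Lean on these libraries where they do the work, as an engineer would, in place of code of your own. Each camera call takes 0.05 s, during which the arm holds its last target.

### The job

Two identical white rice cookers stand on the kitchen table; one of them has its lid standing ajar and its steam cap sticking up. Press the front of that lid down until the lid is fully shut, then press its steam cap down until it is fully home. Leave the other cooker, which is already closed, alone.

Things in the scene. Friction and masses are not known exactly. Their poses are not given: they have to be found in the camera images.
- cooker: Rice cooker to be closed: white rounded box 250 mm long, 200 mm wide, fixed. Origin: centre of its underside, on the table; x axis from the front (grey control panel) to the hinge, z up. Stands left or right of the middle, front turned away from the robot within 36 degrees. Its lid (222 x 188 x 40 mm) hinges about a line along y at x = 110, z = 125 mm; shut, its flat top lies at z = 167 mm.
- lid_front (a point): Place to press on that lid: on its top, on the centre line, 36 mm behind its front edge; moves with the lid. Starts 37 to 57 mm above its shut place (lid 11 to 18 degrees open). Shut: x = -80, y = 0, z = 167 mm of the cooker. The hinge is stiff, without spring or catch: the lid stays where left, goes down under 1 to 4 N to a hard stop; 10 N makes sure. z axis: lid's normal.
- cap_top (a point): Centre of the top of the steam cap, a grey slotted disc 36 mm across, 10 mm thick, on the lid, 115 mm from lid_front towards the hinge. Slides square to the lid; starts 12 to 18 mm proud, stays where left by about 3 N of friction and stops hard when home, its underside on the lid; 10 N makes sure. Lid shut and cap home: x = 35, y = 0, z = 177 mm of the cooker. z axis: lid's normal.
- spare: The other rice cooker, the same in size and looks, fixed, already shut with its cap home (177 mm high overall). Origin and axes as for the first. Not to be pressed or leaned on.

How it is judged:
On the way, in this order (a step that is already met when the one before it is completed fails the run):
1. the lid is pressed shut (front within 6 mm of fully down) while the cap still stands up (z of lid_front in the frame of cooker below 0.173 m and z of cap_top in the frame of cooker above 0.1825 m), for 0.1 s.
2. the steam cap is pressed home in the shut lid (within 4 mm) (z of lid_front in the frame of cooker below 0.173 m and z of cap_top in the frame of cooker below 0.181 m), for 0.2 s.
At the end, for the whole second after the job is handed in: The lid of the open cooker is shut, its front within 6 mm of fully down, and its steam cap is home, its top within 4 mm of its seated height (all of step 2); the robot touches nothing.
It fails at once if the other cooker is pressed or leaned on (over 3 N) (contact force between spare and the arm above 3 N or contact force between spare and the fingers above 3 N).
It also fails if it takes over 35 s, if anything falls off the work surface, if the arm or the gripper's body presses on something with over 40 N, if the wrist force passes 120 N, or if a joint passes its speed limit or range.

## Working session

There is one attempt and no reset: what is moved stays moved. The work goes in short steps, Python scripts to look and compute and a tool call to move; the robot and the scene stay as the last step left them, time stands still between calls to the robot, and variables do not carry over. Pictures are saved under pics/ and viewed, and the job is handed in when it is done.

Besides the shell and the picture viewer there is one more tool, called after "Call:" as name(argument=value, ...), one argument or row to a line, values as JSON. arm_command: Moves the arm, as the interface text tells. Its arguments: {"type":"object","properties":{"steps":{"type":"array"},"force":{"type":"number"}},"required":["steps"]}

```bash
mkdir -p pics
python3 - <<'E'
from rig import *
import cv2
s=sense();print(s); print(tcp_to_grasp)
for c in("scene","side"):
    p=snapshot(c);cv2.imwrite(f"pics/{c}0.png",p[:,:,::-1])
    for q in("cooker","lid_front","cap_top"):
        print(c,q,[(r["score"],[round(v,4) for v in r["at"]]) for r in pinpoint(c,q)])
E
```

```text
{'time': 0.0, 'qpos': array([-1.13802091e+00,  3.20272902e-01,  1.56567752e+00,  2.38226991e-05,
        1.25743907e+00, -2.00079501e-02]), 'qvel': array([-3.03959008e-04, -1.58696058e-03, -1.55887567e-05,  1.25080380e-03,
        8.37283140e-04, -2.43532858e-04]), 'joint_torque': array([ 5.72600629e-05, -4.12460017e+01, -2.31975228e+01,  7.25376187e-02,
        4.58237983e-02, -1.59718229e-04]), 'position': array([ 0.25138677, -0.5167109 ,  0.29143168]), 'eef_rot': array([-0.68894127, -0.15933997,  0.68918595, -0.1580931 ]), 'force': array([-0.67992974,  0.84083577, -0.75102114]), 'torque': array([0.00742689, 0.01478139, 0.02466992]), 'grip_width': 0.09113785134111019}
0.0595
scene cooker []
scene lid_front [(0.71, [0.5574, 0.2807, 0.2186])]
scene cap_top [(0.92, [0.444, 0.2666, 0.2139])]
side cooker [(0.73, [0.5024, 0.2699, 0.0009]), (0.73, [0.5611, 0.2861, 0.2219])]
side lid_front [(0.75, [0.5605, 0.2852, 0.2197])]
side cap_top [(0.72, [0.4455, 0.2673, 0.2063]), (0.63, [0.5041, 0.2696, -0.0033])]
```

View pics/scene0.png

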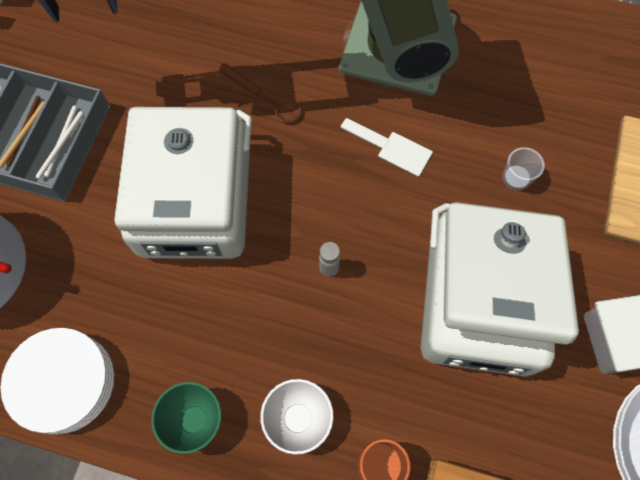

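View pics/side0.png

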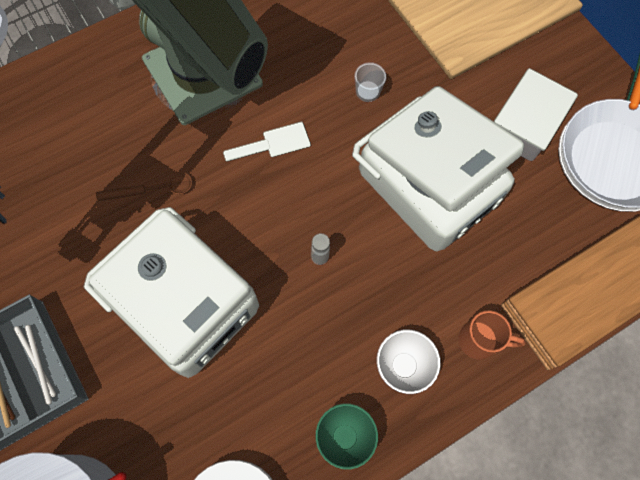

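The open cooker is on the robot's left: lid at about (513,270) in scene, and raised in side at about (445,150). The networks agree with this in both views. The closed one is on the right, with its cap at (178,140) in scene. Next I'll work out the tool axes and shifts.

```bash
cat > h.py <<'E'
from rig import *
import numpy as np
from scipy.spatial.transform import Rotation as R
np.set_printoptions(precision=4,suppress=True)
def shift(t):
    s=sense();r=R.from_quat(s["eef_rot"])
    print(s["time"],s["position"],s["force"],s["grip_width"]);print("shift mm",r.inv().apply(np.array(t)-s["position"])*1000)
C=np.array([.503,.270]);yaw=np.arctan2(.267-.283,.445-.559)
def ck(x,z):  # cooker -> TCP target for tip
    return np.r_[C+x*np.array([np.cos(yaw),np.sin(yaw)]),z+.078]
E
python3 - <<'E'
from h import *
s=sense();print(R.from_quat(s["eef_rot"]).as_matrix(), np.degrees(yaw))
for x in(-.075,-.08,.035):print(ck(x,.3))
shift([.251,-.517,.40]);shift(ck(-.075,.32))
E
```

```text
[[-0.0001  0.4375 -0.8992]
 [ 0.0002 -0.8992 -0.4375]
 [-1.     -0.0002  0.    ]] -172.01067323360314
[0.5773 0.2804 0.378 ]
[0.5822 0.2811 0.378 ]
[0.4683 0.2651 0.378 ]
0.4 [ 0.2515 -0.517   0.2921] [-0.4411 -0.4095  0.1956] 0.09107306540290301
shift mm [-107.857    -0.2624    0.4762]
0.4 [ 0.2515 -0.517   0.2921] [-0.4411 -0.4095  0.1956] 0.09107306540290301
shift mm [-105.7429 -574.5836 -641.7803]
```

Call:
arm_command(
  steps=[
    [[0, 0, 0], [-50, 0, 0], 255],
    [[0, 0, 0], [-106, 0, 0], 255],
    [[0, 0, 0], [-106, -34, -37], 255],
    [[0, 0, 0], [-106, -67, -75], 255],
    [[0, 0, 0], [-106, -100, -112], 255],
  ],
  force=30,
)

```text
time: 0.9
position: [0.3086, -0.3773, 0.3988]
eef_rot: [0.69, 0.158, -0.689, 0.159]
force: [1.2, 0.1, 0.7]
grip_width: 0.0542
```

Call:
arm_command(
  steps=[
    [[0, 0, 0], [0, -33, -37], 255],
    [[0, 0, 0], [0, -66, -74], 255],
    [[0, 0, 0], [0, -99, -111], 255],
    [[0, 0, 0], [0, -132, -148], 255],
    [[0, 0, 0], [0, -165, -185], 255],
  ],
)

```text
time: 1.4
position: [0.4027, -0.1474, 0.3986]
eef_rot: [0.689, 0.158, -0.689, 0.159]
force: [1.6, -1.0, -0.0]
grip_width: 0.0141
```

Call:
arm_command(
  steps=[
    [[0, 0, 0], [0, -33, -37], 255],
    [[0, 0, 0], [0, -66, -74], 255],
    [[0, 0, 0], [0, -99, -111], 255],
    [[0, 0, 0], [0, -132, -148], 255],
    [[0, 0, 0], [0, -165, -185], 255],
  ],
)

```text
time: 1.9
position: [0.4969, 0.0821, 0.3985]
eef_rot: [0.689, 0.159, -0.689, 0.159]
force: [1.7, -0.4, -0.2]
grip_width: 0.0008
```

Run:
```python
from h import *
shift(ck(-.075,.32))
```

```text
1.9 [0.4969 0.0821 0.3985] [ 1.7112 -0.3634 -0.1951] 0.0007768587174204404
shift mm [   0.5009 -143.1107 -159.0506]
```

Call:
arm_command(
  steps=[
    [[0, 0, 0], [0, -33, -37], 255],
    [[0, 0, 0], [0, -66, -74], 255],
    [[0, 0, 0], [0, -99, -111], 255],
    [[0, 0, 0], [0, -132, -148], 255],
    [[0, 0, 0], [0, -144, -160], 255],
  ],
)

```text
time: 2.4
position: [0.5785, 0.2837, 0.3967]
eef_rot: [-0.689, -0.16, 0.689, -0.16]
force: [-0.1, -1.1, -0.4]
grip_width: 0.0002
```

Run:
```python
from h import *
import cv2
for c in("side","scene","wrist"):
    p=snapshot(c);cv2.imwrite(f"pics/{c}1.png",p[:,:,::-1])
    for q in("lid_front","cap_top"):
        print(c,q,[(r["score"],[round(v,4) for v in r["at"]]) for r in pinpoint(c,q)])
shift(ck(-.075,.32))
```

```text
side lid_front [(0.61, [0.5599, 0.2871, 0.2189])]
side cap_top [(0.86, [0.4439, 0.2652, 0.2099])]
scene lid_front [(0.95, [0.5578, 0.2803, 0.2215])]
scene cap_top [(0.77, [0.4401, 0.2671, 0.2151])]
wrist lid_front [(0.88, [0.5609, 0.28, 0.2187])]
wrist cap_top []
2.85 [0.5773 0.2782 0.3989] [-1.1394  0.5214 -0.2554] 0.0003844293440228221
shift mm [ 0.941  -1.9861 -0.9129]
```

View pics/side1.png

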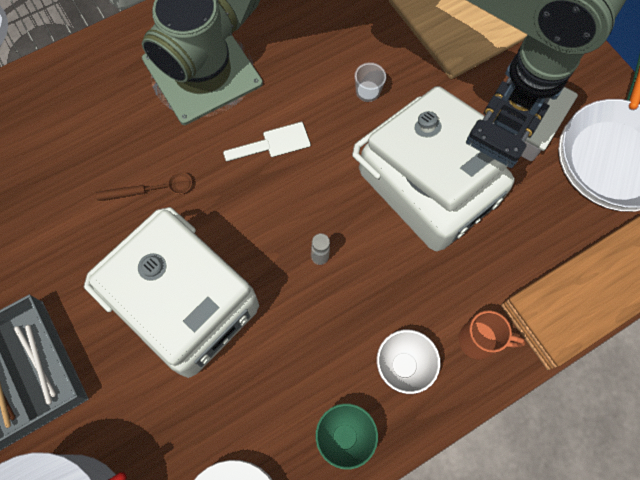

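View pics/wrist1.png

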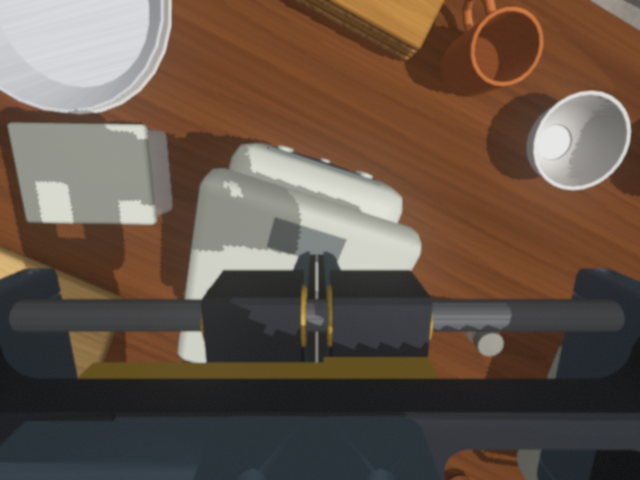

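The closed fingers hover over the front part of the lid: fingertips at about (317,260) in wrist, near the label, and about (500,160) in side. I'll descend to just above it, then press.

Call:
arm_command(
  steps=[
    [[0, 0, 0], [30, 0, 0], 255],
    [[0, 0, 0], [60, 0, 0], 255],
    [[0, 0, 0], [85, 0, 0], 255],
    [[0, 0, 0], [93, 0, 0], 255],
    [[0, 0, 0], [100, 0, 0], 255],
  ],
)

```text
time: 3.35
position: [0.5782, 0.2787, 0.2992]
eef_rot: [0.69, 0.158, -0.688, 0.159]
force: [1.4, -1.5, 3.8]
grip_width: 0.0003
```

Call:
arm_command(
  steps=[
    [[0, 0, 0], [6, 0, 0], 255],
    [[0, 0, 0], [12, 0, 0], 255],
    [[0, 0, 0], [18, 0, 0], 255],
    [[0, 0, 0], [24, 0, 0], 255],
    [[0, 0, 0], [30, 0, 0], 255],
  ],
)

```text
time: 3.85
position: [0.5778, 0.2797, 0.2681]
eef_rot: [0.689, 0.159, -0.689, 0.159]
force: [1.5, 0.1, 3.3]
grip_width: 0.0004
```

Call:
arm_command(
  steps=[
    [[0, 0, 0], [4, 0, 0], 255],
    [[0, 0, 0], [8, 0, 0], 255],
    [[0, 0, 0], [12, 0, 0], 255],
    [[0, 0, 0], [16, 0, 0], 255],
    [[0, 0, 0], [20, 0, 0], 255],
  ],
)

```text
time: 4.35
position: [0.5777, 0.2795, 0.248]
eef_rot: [0.689, 0.159, -0.689, 0.159]
force: [2.6, 0.6, 2.5]
grip_width: 0.0004
```

Tip is now at z≈0.170. I'll ease down to the stop.

Call:
arm_command(
  steps=[
    [[0, 0, 0], [1, 0, 0], 255],
    [[0, 0, 0], [2, 0, 0], 255],
    [[0, 0, 0], [3, 0, 0], 255],
    [[0, 0, 0], [4, 0, 0], 255],
    [[0, 0, 0], [4, 0, 0], 255],
  ],
)

```text
time: 4.85
position: [0.5775, 0.2794, 0.2456]
eef_rot: [0.689, 0.159, -0.689, 0.159]
force: [0.3, 0.2, 7.3]
grip_width: 0.0004
```

Call:
arm_command(
  steps=[
    [[0, 0, 0], [1, 0, 0], 255],
    [[0, 0, 0], [2, 0, 0], 255],
    [[0, 0, 0], [2, 0, 0], 255],
  ],
)

```text
time: 5.15
position: [0.5774, 0.2794, 0.2455]
eef_rot: [0.69, 0.159, -0.688, 0.159]
force: [-1.9, -1.2, 16.5]
grip_width: 0.0001
```

It's on the hard stop: 16 N, and z is no longer falling. Now I'll raise the arm and look.

Call:
arm_command(
  steps=[
    [[0, 0, 0], [-20, 0, 0], 255],
    [[0, 0, 0], [-60, 0, 0], 255],
    [[0, 0, 0], [-90, 0, 0], 255],
    [[0, 0, 0], [-90, 0, 0], 255],
  ],
)

```text
time: 5.55
position: [0.5779, 0.2799, 0.3365]
eef_rot: [0.691, 0.159, -0.687, 0.158]
force: [0.6, 0.8, 0.1]
grip_width: 0.0005
```

Run:
```python
from h import *
import cv2
for c in("side","scene","wrist"):
    p=snapshot(c);cv2.imwrite(f"pics/{c}2.png",p[:,:,::-1])
    for q in("lid_front","cap_top"):
        print(c,q,[(r["score"],[round(v,4) for v in r["at"]]) for r in pinpoint(c,q)])
shift(ck(.035,.257))
a=cv2.imread("pics/side2.png");b=cv2.imread("pics/scene2.png")
cv2.imwrite("pics/both2.png",np.hstack([cv2.resize(a[60:260,330:530],(400,400)),cv2.resize(b[180:400,400:620],(400,400))]))
```

```text
side lid_front [(0.88, [0.5836, 0.2866, 0.1681]), (0.19, [0.502, 0.2687, -0.0011])]
side cap_top [(0.74, [0.4689, 0.2692, 0.1907])]
scene lid_front [(0.93, [0.581, 0.2829, 0.166])]
scene cap_top [(0.97, [0.4652, 0.2689, 0.1928])]
wrist lid_front [(0.7, [0.5827, 0.2833, 0.1655])]
wrist cap_top []
6.0 [0.5773 0.2794 0.3311] [-0.1272  0.4114  0.1063] 0.0003411148943959841
shift mm [ -3.6411 -34.8473 104.2273]
```

View pics/both2.png

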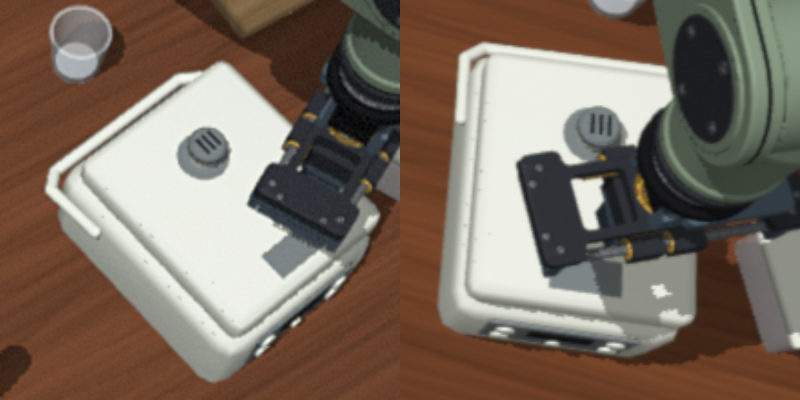

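The lid is shut: lid_front reads z 0.166–0.168 and there's no gap in either view. The cap is still proud at z≈0.192, at about (207,145) in the left crop. Moving over the cap at about (0.467, 0.269).

Run:
```python
from h import *
shift([.467,.269,.331])
```

```text
6.0 [0.5773 0.2794 0.3311] [-0.1272  0.4114  0.1063] 0.0003411148943959841
shift mm [  0.3577 -38.9087 103.7325]
```

Call:
arm_command(
  steps=[
    [[0, 0, 0], [0, -13, 35], 255],
    [[0, 0, 0], [0, -26, 70], 255],
    [[0, 0, 0], [0, -39, 104], 255],
    [[0, 0, 0], [0, -39, 104], 255],
    [[0, 0, 0], [0, -39, 104], 255],
  ],
)

```text
time: 6.5
position: [0.4667, 0.2691, 0.3326]
eef_rot: [0.689, 0.159, -0.689, 0.159]
force: [0.1, 0.9, 0.2]
grip_width: 0.0004
```

Run:
```python
from h import *
import cv2
for c in("side","wrist"):
    p=snapshot(c);cv2.imwrite(f"pics/{c}3.png",p[:,:,::-1])
    for q in("cap_top",):
        print(c,q,[(r["score"],[round(v,4) for v in r["at"]]) for r in pinpoint(c,q)])
shift([.467,.269,.331])
```

```text
side cap_top [(0.58, [0.4691, 0.2677, 0.1885])]
wrist cap_top [(0.9, [0.4662, 0.2731, 0.1921])]
6.7 [0.468  0.2692 0.3319] [-0.0698  0.1003 -0.1963] 0.0006782452277834096
shift mm [ 0.9415 -0.2439  1.0231]
```

View pics/side3.png

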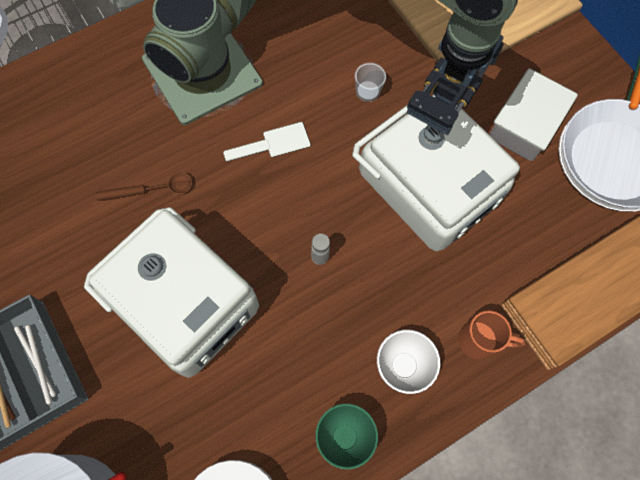

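The gripper stands over the cap, which shows at about (432,138). Pressing it now.

Call:
arm_command(
  steps=[
    [[0, 0, 0], [30, 0, 0], 255],
    [[0, 0, 0], [50, 0, 0], 255],
    [[0, 0, 0], [57, 0, 0], 255],
    [[0, 0, 0], [62, 0, 0], 255],
    [[0, 0, 0], [66, 0, 0], 255],
  ],
)

```text
time: 7.2
position: [0.4674, 0.269, 0.2667]
eef_rot: [0.689, 0.159, -0.689, 0.159]
force: [-1.0, -1.2, 3.5]
grip_width: 0.0005
```

Call:
arm_command(
  steps=[
    [[0, 0, 0], [3, 0, 0], 255],
    [[0, 0, 0], [6, 0, 0], 255],
    [[0, 0, 0], [8, 0, 0], 255],
    [[0, 0, 0], [10, 0, 0], 255],
    [[0, 0, 0], [11, 0, 0], 255],
  ],
)

```text
time: 7.7
position: [0.4673, 0.2691, 0.2555]
eef_rot: [0.69, 0.159, -0.689, 0.159]
force: [-2.1, -2.7, 10.6]
grip_width: 0.0002
```

Call:
arm_command(
  steps=[
    [[0, 0, 0], [1, 0, 0], 255],
    [[0, 0, 0], [2, 0, 0], 255],
    [[0, 0, 0], [2, 0, 0], 255],
  ],
)

```text
time: 8.0
position: [0.4673, 0.2691, 0.2554]
eef_rot: [0.69, 0.159, -0.688, 0.159]
force: [-3.3, -3.8, 12.5]
grip_width: 0.0007
```

Call:
arm_command(
  steps=[
    [[0, 0, 0], [1, 0, 0], 255],
    [[0, 0, 0], [1, 0, 0], 255],
    [[0, 0, 0], [1, 0, 0], 255],
  ],
)

```text
time: 8.3
position: [0.4673, 0.269, 0.2554]
eef_rot: [0.69, 0.159, -0.688, 0.159]
force: [-3.5, -3.5, 18.1]
grip_width: 0.0006
```

Call:
arm_command(
  steps=[
    [[0, 0, 0], [-20, 0, 0], 255],
    [[0, 0, 0], [-60, 0, 0], 255],
    [[0, 0, 0], [-110, 0, 0], 255],
    [[0, 0, 0], [-130, 0, -30], 255],
    [[0, 0, 0], [-130, 0, -75], 255],
  ],
)

```text
time: 8.8
position: [0.5349, 0.3027, 0.3881]
eef_rot: [0.693, 0.16, -0.686, 0.158]
force: [0.3, -0.1, 0.8]
grip_width: 0.0003
```

Call:
arm_command(
  steps=[
    [[0, 0, 0], [0, -20, -40], 255],
    [[0, 0, 0], [0, -40, -80], 255],
    [[0, 0, 0], [0, -40, -80], 255],
    [[0, 0, 0], [0, -40, -80], 255],
  ],
)

```text
time: 9.2
position: [0.5891, 0.3737, 0.3801]
eef_rot: [-0.688, -0.159, 0.69, -0.159]
force: [-0.4, 0.3, 0.2]
grip_width: 0.0008
```

Run:
```python
from h import *
import cv2
for c in("side","scene"):
    p=snapshot(c);cv2.imwrite(f"pics/{c}4.png",p[:,:,::-1])
    for q in("lid_front","cap_top"):
        print(c,q,[(r["score"],[round(v,4) for v in r["at"]]) for r in pinpoint(c,q)])
a=cv2.imread("pics/side4.png");b=cv2.imread("pics/scene4.png")
cv2.imwrite("pics/both4.png",np.hstack([cv2.resize(a[60:260,330:530],(400,400)),cv2.resize(b[180:400,400:620],(400,400))]))
print(sense()["position"],sense()["force"])
```

```text
side lid_front [(0.73, [0.5814, 0.2893, 0.1652])]
side cap_top [(0.84, [0.4674, 0.27, 0.1738])]
scene lid_front [(0.57, [0.581, 0.2812, 0.1665])]
scene cap_top [(0.78, [0.4661, 0.2678, 0.1779])]
[0.5883 0.372  0.3835] [-0.226   0.1265 -0.8965]
```

View pics/both4.png

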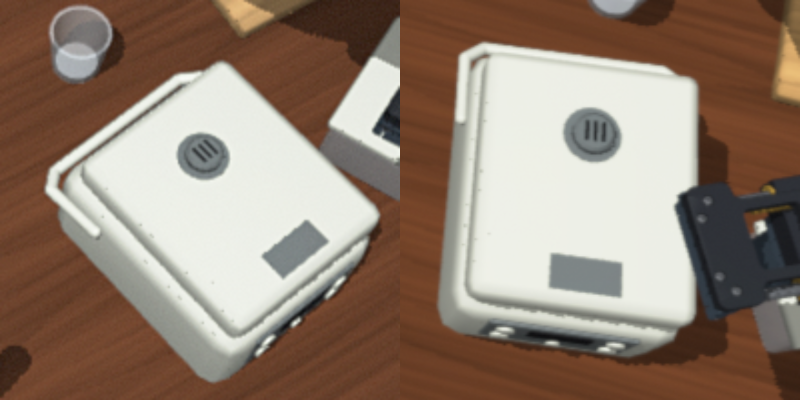

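The lid is shut and the cap sits flush at (203,155) in the left crop and (593,133) in the right. The arm is clear.

```bash
python3 -c "
from rig import *
print(finish_job())"
```

```text
the job is handed in; nothing more can be done
None
```

The open cooker, on the robot's left, is now closed. I pressed the lid front to its hard stop with about 16 N while the cap still stood up. Then I pressed the steam cap home with about 18 N, backed off and handed in at about 9.4 s.

- **Lid and cap:** in the last pictures both views put lid_front at z ≈ 0.165–0.167 m (shut is 0.167) and cap_top at z ≈ 0.174–0.178 m (home is 0.177). The tip stopped hard at about 0.1675 m on the lid and 0.1774 m on the cap, which agrees.
- **Arm and other cooker:** the arm is clear, with about 0 N on the tool. Its path passed well above the other cooker and nothing suggested contact.
- **Disagreements:** the side view placed lid_front's y about 8 mm off the scene view in the last check, which does not affect the result. No check failed, but the hand-in gives no verdict.

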